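# Isolate the belt sander: switch off, pull its fuse, lock it away

## Task

Make the belt sander safe to work on: at the fuse box under the hood, first throw the isolator lever fully up the slope to off, then pull out the sander's fuse carrier (the one with the long bar grip, not the round-knobbed ones), set it down inside the open lock-off box without dropping it in, and shut the box's lid fully. Leave the other two fuses plugged in and the isolator off, and do not shift or knock over anything else on the bench.

Things in the scene. Friction and masses are not known exactly. Their poses are not given: they have to be found in the camera images.
- fuse_box: Grey sheet-steel desk-type fuse box, 206 wide (y), 131 deep (x), 118 mm high at the back; fixed; turned with its front to the robot's left (yaw -1.1 to -0.75). Origin: centre of its underside; -x is its front. Its face slopes up from the front edge (x -65, z 32 mm) to the back at 35 deg (0.61 rad) to the horizontal. A cream moulding with the 3 ways stands 14 mm proud on it.
- way_2 (a point): Middle of the mouth of the middle way (socket), at [-16, 17, 84] mm in fuse_box's frame; the other two lie 45 mm to either side along y. Low ribs 5 mm high stand between the ways. The ways point square out of the sloping face.
- hood_edge (a point): Middle of the free edge of the 3 mm steel hood, which rises square to the face 67 mm up the slope from the row of ways, to 64 mm above the moulding, over the box's full width. It overhangs the row: a gripper pointing straight down would strike it, so come in square to the face, tilted 35 deg, and pull out that way too.
- sander_fuse: The sander's plug-in fuse carrier, black with a cream tongue, in one of the ways, 60 g. Origin: middle of the flange's underside; z points straight out of the way (pull direction), x up the slope, y along the row. Flange 46 x 24 x 3.5 mm; on it a bar grip 40 (x) by 11 (y), z 3.5 to 19.5 mm; tongue below 26 x 9 x 11 mm. Sprung contacts: about 15 N frees it, 11 mm of pull clears it.
- light_fuse_1: One of two like fuse carriers that stay in: same tongue, flange 34 x 24 x 3.5 mm, round knob 18 mm across, 13 mm high. Origin and axes as sander_fuse. The three carriers may be in any order in the ways.
- light_fuse_2: The other round-knobbed carrier that stays in; as light_fuse_1.
- isolator (a joint): Isolator lever on the face at the right-hand end of the row (y -79 mm in fuse_box's frame), rad: 0 = on, leaning 0.45 rad down the slope towards the front; 0.9 = off, fully over up the slope. Its pivot (parallel to the row) is 62 mm up the slope from the face's front edge, 14 mm off the face. It stays where left; about 2.5 N at the tip moves it.
- isolator_tip (a point): End of the lever, 46 mm from its pivot: black handle 14 mm thick over its outer 25 mm, then a 9 mm steel rod. Its base block is 56 (up the slope) x 34 mm, 19 mm high.
- lock_box: Lock-off box of plain sheet steel, open, 100 (x) x 130 (y) mm, walls 50 mm high and 2 mm thick, fixed. Origin: centre of its underside; inner floor at z 2 mm, inside 96 x 126 mm. Lid hinged along the far (+x) side. With the lid shut there are 48 mm inside, room for the carrier any way up (30.5 mm standing on its tongue).
- box_lid (a joint): Lid of the lock-off box, rad: 0 = shut, 1.92 = wide open. Hinge line at x 51, z 50 mm of the box, parallel to y. At the start it stands up at 1.5 to 1.66 and stays so. Light (120 g): a push from behind, towards the box's front, brings it over; below about 1.3 rad it falls shut by itself.
- lid_edge (a point): Middle of the lid's free edge, 104 mm from the hinge (at the start about 154 mm above the bench). The lid is a 2 mm sheet, 134 mm wide (y), with an 8 to 10 mm turned-down rim and a small hasp at the middle of the free edge.
- tape_roll: Bystander: black roll of tape, 64 mm across, 19 mm high. Origin under its centre.
- nut: Bystander: steel hexagon nut lying flat, 30 x 34 x 16 mm. Origin under its centre.
- oiler: Bystander: green oil can, 69 x 82 x 167 mm high with a spout. Origin under its centre.
- small_spanner: Bystander: small spanner lying flat, 149 mm long (y), 8 mm thick. Origin under the centre.
- rule: Bystander: yellow tape measure standing on edge, 37 x 80 x 62 mm high. Origin under the centre.

How it is judged:
On the way, in this order (a step that is already met when the one before it is completed fails the run):
1. the isolator is off, with the sander's fuse still plugged in (value of joint isolator above 0.75 rad and distance of sander_fuse from where it was at the start of the episode below 0.004 m), for 0.1 s.
2. the sander's fuse has been pulled clear of its way, the isolator still off (value of joint isolator above 0.75 rad and distance of sander_fuse from where it was at the start of the episode above 0.03 m), for 0.1 s.
3. the sander's fuse is lowered into the lock-off box, still held by the fingers (x of sander_fuse in the frame of lock_box between -0.048 and 0.048 m and y of sander_fuse in the frame of lock_box between -0.063 and 0.063 m and z of sander_fuse in the frame of lock_box below 0.04 m and contact force between the fingers and sander_fuse above 0.5 N).
At the end, for the whole second after the job is handed in: The isolator is off (over 0.75 rad), the sander's fuse carrier lies at rest inside the lock-off box (its origin within the walls, under 40 mm above the box's underside), the box's lid is shut (under 0.06 rad), and the other two fuses are still plugged in (moved under 4 mm) (value of joint isolator above 0.75 rad and value of joint box_lid below 0.06 rad and x of sander_fuse in the frame of lock_box between -0.048 and 0.048 m and y of sander_fuse in the frame of lock_box between -0.063 and 0.063 m and z of sander_fuse in the frame of lock_box below 0.04 m and distance of each of light_fuse_1, light_fuse_2 from where it was at the start of the episode below 0.004 m and linear speed of sander_fuse below 0.02 m/s and velocity of joint box_lid below 0.1 rad/s); the robot touches nothing.
It fails at once if one of the other two fuses is pulled or shifted by over 4 mm (distance of any of light_fuse_1, light_fuse_2 from where it was at the start of the episode above 0.004 m).
It fails at once if a loose thing standing by is shifted by over 30 mm (distance of any of tape_roll, oiler, small_spanner, rule, nut from where it was at the start of the episode above 0.03 m).
It fails at once if the oil can or tape measure is knocked over (angle between any of oiler, rule's own z axis and vertical above 0.5 rad).
It also fails if it takes over 51 s, if anything falls off the work surface, if the arm or the gripper's body presses on something with over 40 N, if the wrist force passes 120 N, or if a joint passes its speed limit or range.

## Robot

A 7-joint arm with a two-finger parallel gripper is mounted at the origin on a cart in front of the work surface, level with it; the furniture and walls round the work are solid. World frame = base frame: x ahead of the robot, y to its left, z up, the work surface at z = 0. Lengths are in m, angles in rad, forces in N, time in s.
With the tool pointing down it reaches from about 0.4 to 0.85 m from the base axis. Payload 10.4 kg.
Tool frame: the origin (TCP) lies at the very end of the fingers, on their centre line; the grasp point (between the pads) lies r.tcp_to_grasp behind it (r.tcp_to_grasp is the distance from the TCP to the grasp point, in m); z points along the fingers, y is the line along which they close (so a half turn about z gives the same grasp; the last joint's range is limited). The gripper opens to 87 mm and grips with 3 to 60 N. Pads are 19 mm wide; open, the fingers measure 117 mm over their backs; the gripper's body (75 mm by 190 mm) begins 51 mm behind the grasp point.
Start: joints at [-1.226, 0.332, -0.065, 1.46, 0.022, 1.35, -0.088], TCP at [0.225, 0.583, 0.223] pointing down, gripper open.
Joint ranges: [-2.6, 2.6], [-0.5, 2.12], [-1.47, 1.34], [0.16, 2.42], [-1.27, 4.41], [0.06, 2.06], [-2.6, 2.6]. Speed limits (rad/s): [2.22, 2.22, 2.79, 2.79, 3.14, 3.14, 3.14].

## Interface

Orientations are given as a unit quaternion [x, y, z, w].
In Python, from bench import monitor, cams, ticket, r gives the robot as it stands.
- The arm moves only by the shell command python3 -m crank 'ROWS' [OPENING] [FORCE]. ROWS is a JSON object whose one key "steps" holds a list of rows, each a list of 2 entries, a list of its own where there are three numbers: the shift along the world's x, y, z in units of 25 mm (1.0 is 25 mm), then the turn, a rotation vector about the world's x, y, z in units of 5 degrees (1.0 is 5 degrees). In form: {"steps": [[[x, y, z], [ax, ay, az]], ...]}. A call has 1 to 10 rows; each row shifts and turns the commanded pose from where the row before left it; what a row does not reach is not made up. A row lasts 1/12 s, in which the tool goes at most 41.7 mm and 7.16 degrees, less where a joint would pass 70% of its speed; a pose out of reach is approached as far as the arm can. A call is refused whole if a number of a shift passes 1 or a number of a turn 1, either way. A call with a gripper value outside its range is refused whole. OPENING is the finger opening in mm, from 0 to 87, set as the call begins (- or left out, the last holds). The fingers move at their own pace and stop on an object; FORCE is the grip in N (left out, the last holds). Time passes only in rows, so rows that do not move let the fingers close. It gives the time, the measured TCP pose, the force, the opening and the grip force at its end, in the units of the state.
- monitor.read_state(): the state, without advancing time (a new reading comes with each control period).
- cams.camera(name): name is "scene" or "side" or "wrist"; returns a dict with "pixels" (480x640x3 uint8, blue, green, red), "z_map" (480x640 float32, m along the optical axis (not along the pixel's ray), 0 where there is no reading), "vfov" (degrees; the focal length in pixels is half the picture's height over the tangent of half this angle, whatever the lens; pixels are square), "cx", "cy" (the principal point, pixels), "T" (4x4, takes a point from camera to world coordinates). Camera axes: x right, y up, looking along -z (the intrinsics and any distortion apply to the point x, -y, -z); pixel columns grow to the right and rows downward; lengths in m; the calibration is good to about 2 mm. A picture is of the moment at which its call begins.
- ticket.close_job(): hands the job in; it is judged then, once.
The state is a dict: "time": time; "joint_positions": joint angles; "joint_vel": joint speeds; "joint_torque": joint torques, N m; "ee_pos": TCP position; "eef_rot": TCP orientation; "ft_force": force on the tool from outside, world axes, zero at the start; "torque": the same for the moment, N m; "width": finger opening in m; "grip_force": force on a finger pad.
Only numpy, scipy, OpenCV 4.12 (cv2) and the standard library are available. Lean on these libraries where they do the work, as an engineer would, in place of code of your own. Each camera call takes 0.05 s, during which the arm holds its last target. There are 200 camera calls.

## Working session

There is one attempt and no reset: what is moved stays moved. The work goes in short steps, Python scripts to look and compute and a shell command to move; the robot and the scene stay as the last step left them, time stands still between calls to the robot, and variables do not carry over. Pictures are saved under pics/ and viewed, at most 10 in all, crops included, and the job is handed in when it is done.

```bash
ls; mkdir -p pics
cat > h.py <<'E'
import numpy as np, cv2
from bench import monitor, cams, ticket, r
def shot(n):
    c=cams.camera(n); return c
def cloud(c):
    z=c["z_map"]; H,W=z.shape; f=H/2/np.tan(np.radians(c["vfov"])/2)
    u,v=np.meshgrid(np.arange(W),np.arange(H))
    P=np.stack([(u-c["cx"])/f*z,-(v-c["cy"])/f*z,-z],-1)
    return P@c["T"][:3,:3].T+c["T"][:3,3]
E
python3 - <<'E'
from h import *
for n in ["scene","side"]:
    c=shot(n); cv2.imwrite(f"pics/{n}0.png",c["pixels"]); np.savez(f"{n}0.npz",**{k:v for k,v in c.items() if k!="pixels"},px=c["pixels"])
    print(n,c.keys(),c["vfov"],c["cx"],c["cy"],c["T"].round(3).tolist())
print(monitor.read_state(), r.tcp_to_grasp)
E
```

```text
pics
scene dict_keys(['pixels', 'z_map', 'vfov', 'cx', 'cy', 'T']) 51.60641870037268 323.84577927578226 233.7184935718253 [[-0.518, 0.524, -0.676, -0.259], [-0.855, -0.332, 0.398, 0.539], [-0.016, 0.785, 0.62, 0.777], [0.0, 0.0, 0.0, 1.0]]
side dict_keys(['pixels', 'z_map', 'vfov', 'cx', 'cy', 'T']) 52.326585273003936 318.2713366873406 238.8344400702125 [[-0.999, -0.033, 0.037, 0.484], [0.049, -0.589, 0.807, 0.877], [-0.005, 0.807, 0.59, 0.689], [0.0, 0.0, 0.0, 1.0]]
{'time': 0.1, 'joint_positions': array([-1.22557077,  0.33283467, -0.06467024,  1.46080993,  0.02161572,
        1.34990235, -0.08847317]), 'joint_vel': array([-0.00090532, -0.00174784, -0.00074149, -0.0033908 , -0.00051463,
        0.00033752, -0.00084433]), 'joint_torque': array([ 1.50705626e-03, -6.24551010e+01,  2.46630219e-02, -3.90712631e+01,
       -6.14617020e-02,  3.64584010e-02,  5.73289026e-05]), 'ee_pos': array([0.22464859, 0.58288075, 0.22183983]), 'eef_rot': array([ 1.82867707e-01,  9.83137328e-01, -6.24773743e-04, -7.57178584e-05]), 'ft_force': array([0.03751461, 0.28172766, 0.57425719]), 'torque': array([ 0.02851856, -0.00473275, -0.00656303]), 'grip_force': 0.0, 'width': 0.08667576197150838} 0.0187
```

View pics/scene0.png

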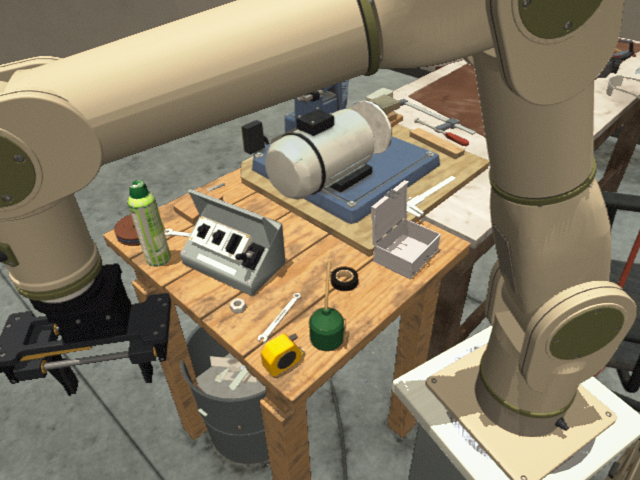

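View pics/side0.png

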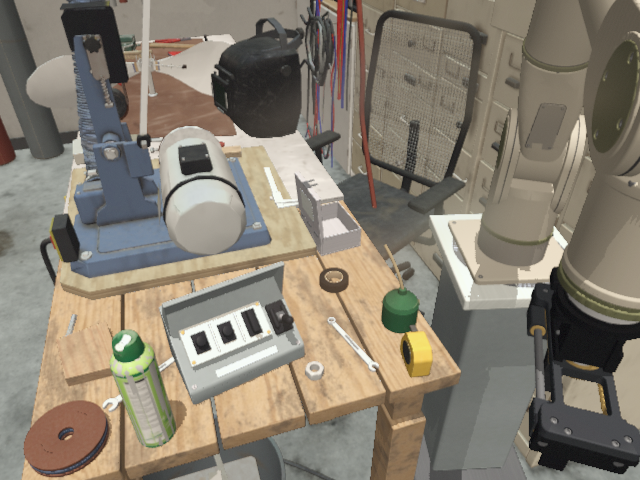

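The fuse box is at side (235,330) and scene (235,240). The bar-grip carrier is in the way next to the isolator, side (252,320), with the lever at side (282,315). The lock box is at side (330,225) with its lid up on the far side, and the tape roll is at side (334,280). Next I'll fit poses from the depth.

```bash
cat > fit.py <<'E'
from h import *
from scipy.optimize import least_squares
from scipy.spatial.transform import Rotation as R
def load(n):
    c=dict(np.load(n+"0.npz")); return c
def roi(n,u0,v0,u1,v1):
    c=load(n); P=cloud(c)[v0:v1,u0:u1].reshape(-1,3); ok=c["z_map"][v0:v1,u0:u1].ravel()>0
    return P[ok]
def box(p,lo,hi):
    c=(np.array(lo)+hi)/2; h=(np.array(hi)-lo)/2
    q=abs(p-c)-h
    return np.linalg.norm(np.maximum(q,0),axis=-1)+np.minimum(q.max(-1),0)
A=np.radians(35)
def slope(p):
    x=p[:,0]+.065; z=p[:,2]-.032
    return np.c_[x*np.cos(A)+z*np.sin(A),p[:,1],-x*np.sin(A)+z*np.cos(A)]
def fuse(p):
    s=slope(p)
    body=np.max([s[:,2],abs(p[:,0])-.0655,abs(p[:,1])-.103,p[:,2]-.118,-p[:,2]],0)
    hood=box(s,[.137,-.103,0],[.140,.103,.078])
    mould=box(s,[.042,-.053,0],[.098,.087,.014])
    iso=box(s,[.034,-.096,0],[.090,-.062,.019])
    return np.min([body,hood,mould,iso],0)
def lock(p,a):
    w=[box(p,[-.05,-.065,0],[.05,.065,.002]),box(p,[-.05,-.065,0],[-.048,.065,.05]),box(p,[.048,-.065,0],[.05,.065,.05]),
       box(p,[-.05,-.065,0],[.05,-.063,.05]),box(p,[-.05,.063,0],[.05,.065,.05])]
    q=p-[.051,0,.05]; l=np.c_[-q[:,0]*np.cos(a)+q[:,2]*np.sin(a),q[:,1],q[:,0]*np.sin(a)+q[:,2]*np.cos(a)]
    w.append(box(l,[0,-.067,0],[.104,.067,.002]))
    return np.min(w,0)
def loc(P,x,y,yaw): return (P-[x,y,0])@R.from_euler('z',yaw).as_matrix()
def near(P,c,rad,zm,zM):
    return P[(np.hypot(*(P[:,:2]-c).T)<rad)&(P[:,2]>zm)&(P[:,2]<zM)]
if __name__=="__main__":
    S=load("side");CS=cloud(S)
    for nm,u,v in [("fuse",235,330),("sander",252,318),("lev",282,315),("lockfloor",335,235),("lid",308,205),("tape",334,275),("nut",315,370),("spanner",352,343),("oiler",400,310),("rule",416,352),("hoodL",165,310),("hoodR",282,270)]:
        print(nm,CS[v,u].round(3))
    for nm,(rs,rc),f,x0 in [("fuse",((155,255,310,405),(175,180,292,295)),lambda p,a:fuse(p),None),("lock",((292,168,365,255),(365,178,445,280)),lock,1)]:
      for sel in ("both","side","scene"):
        Ps=[]
        if sel!="scene": Ps.append(roi("side",*rs))
        if sel!="side": Ps.append(roi("scene",*rc))
        P=np.concatenate(Ps); 
        c0=np.median(roi("side",*rs),0)[:2]; Q=near(P,c0,.16,.01,.2)
        best=None
        for yaw in np.linspace(-1.1,-.75,3) if nm=="fuse" else np.linspace(-1.6,1.6,9):
            g=lambda t:f(loc(Q,*t[:3]),t[3])
            o=least_squares(g,[*c0,yaw,1.57],loss="soft_l1",f_scale=.003)
            if best is None or o.cost<best.cost: best=o
        print(nm,sel,len(Q),best.x.round(4),best.cost, np.median(abs(g(best.x))).round(4))
E
python3 fit.py
```

```text
fuse [0.599 0.298 0.082]
sander [0.569 0.289 0.099]
lev [0.519 0.277 0.092]
lockfloor [ 0.405 -0.017  0.045]
lid [ 0.464 -0.049  0.106]
tape [0.414 0.076 0.006]
nut [ 0.466  0.32  -0.003]
spanner [0.395 0.268 0.004]
oiler [0.306 0.24  0.056]
rule [0.298 0.34  0.056]
hoodL [0.703 0.302 0.138]
hoodR [0.517 0.229 0.152]
fuse both 19500 [ 0.6039  0.2807 -1.0984  1.57  ] 0.12420803688430607 0.0014
fuse side 12671 [ 0.604   0.2804 -1.0981  1.57  ] 0.08909690042739388 0.0014
fuse scene 6829 [ 0.6035  0.2816 -1.0959  1.57  ] 0.034466679006296574 0.0014
lock both 6851 [ 0.417  -0.0792  0.3085  1.5729] 0.1929960257279313 0.0025
lock side 3080 [ 0.4213 -0.0769  0.2986  1.5236] 0.061641691929224515 0.0039
lock scene 3771 [ 0.4147 -0.0807  0.3159  1.5972] 0.1266953116340278 0.0018
```

```bash
cat > plan.py <<'E'
from h import *
from fit import slope,A
from scipy.spatial.transform import Rotation as R
import sys
FB=np.array([.604,.2808,-1.098]); 
def frame(fb=FB):
    Rz=R.from_euler('z',fb[2]).as_matrix()
    s=Rz@[np.cos(A),0,np.sin(A)]; y=Rz@[0,1,0]; n=np.cross(s,y)
    o=np.r_[fb[:2],0]+Rz@[-.065,0,.032]
    return o,s,y,n
def facept(s,y,h,fb=FB):
    o,S,Y,N=frame(fb); return o+s*S+y*Y+h*N
def facerot():
    o,S,Y,N=frame(); return R.from_matrix(np.c_[np.cross(Y,-N),Y,-N])
def go(p,rot=None):
    st=monitor.read_state(); d=(p-st["ee_pos"])/.025
    w=np.zeros(3)
    if rot is not None: w=np.degrees((rot*R.from_quat(st["eef_rot"]).inv()).as_rotvec())/5
    print("target",np.round(p,4),"shift u",d.round(2),"turn u",w.round(2),"t",round(st["time"],2),"F",st["ft_force"].round(1),"w",round(st["width"],4),"q",st["joint_positions"].round(2))
if __name__=="__main__":
    o,S,Y,N=frame(); print("unit S/25mm per 10mm",(S*.4).round(3),"Y",(Y*.4).round(3),"N",(N*.4).round(3))
    a=[float(v)/1000 for v in sys.argv[1:4]]; go(facept(*a),facerot())
E
python3 plan.py 8 -79 110; python3 plan.py 8 -79 40; python3 plan.py 70 -28 20
```

```text
unit S/25mm per 10mm [ 0.149 -0.292  0.229] Y [0.356 0.182 0.   ] N [-0.104  0.204  0.328]
target [0.4783 0.353  0.1267] shift u [10.15 -9.19 -3.81] turn u [-4.77 -5.33 -8.1 ] t 0.1 F [0.  0.3 0.6] w 0.0867 q [-1.23  0.33 -0.06  1.46  0.02  1.35 -0.09]
unit S/25mm per 10mm [ 0.149 -0.292  0.229] Y [0.356 0.182 0.   ] N [-0.104  0.204  0.328]
target [0.4966 0.3173 0.0694] shift u [ 10.88 -10.62  -6.1 ] turn u [-4.77 -5.33 -8.1 ] t 0.1 F [0.  0.3 0.6] w 0.0867 q [-1.23  0.33 -0.06  1.46  0.02  1.35 -0.09]
unit S/25mm per 10mm [ 0.149 -0.292  0.229] Y [0.356 0.182 0.   ] N [-0.104  0.204  0.328]
target [0.5704 0.2851 0.0885] shift u [ 13.83 -11.91  -5.33] turn u [-4.77 -5.33 -8.1 ] t 0.1 F [0.  0.3 0.6] w 0.0867 q [-1.23  0.33 -0.06  1.46  0.02  1.35 -0.09]
```

```bash
python3 -m crank '{"steps": [[[1,-0.7,0],[-0.48,-0.53,-0.81]],[[1,-0.7,0],[-0.48,-0.53,-0.81]],[[1,-0.7,0],[-0.48,-0.53,-0.81]],[[1,-0.7,0],[-0.48,-0.53,-0.81]],[[1,-0.7,0],[-0.48,-0.53,-0.81]],[[1,-0.7,0],[-0.48,-0.53,-0.81]],[[1,-0.7,0],[-0.48,-0.53,-0.81]],[[1,-0.7,0],[-0.48,-0.53,-0.81]],[[1,-0.7,0],[-0.48,-0.53,-0.81]],[[1,-0.7,0],[-0.48,-0.53,-0.81]]]}' 0; python3 plan.py 8 -79 110
python3 - <<'E'
from h import *
c=shot("wrist"); cv2.imwrite("pics/w1.png",c["pixels"]); np.savez("wrist0.npz",**{k:v for k,v in c.items() if k!="pixels"},px=c["pixels"])
E
```

```text
time: 0.93
ee_pos: [0.4754, 0.4076, 0.2225]
eef_rot: [0.499, 0.813, -0.158, 0.257]
ft_force: [0.3, -0.5, 0.1]
width: 0.0284
grip_force: 0.0
unit S/25mm per 10mm [ 0.149 -0.292  0.229] Y [0.356 0.182 0.   ] N [-0.104  0.204  0.328]
target [0.4783 0.353  0.1267] shift u [ 0.12 -2.18 -3.83] turn u [0.03 0.   0.03] t 0.93 F [ 0.3 -0.5  0.1] w 0.0284 q [-1.21  0.54  0.23  1.32  0.41  1.62 -0.58]
```

View pics/w1.png

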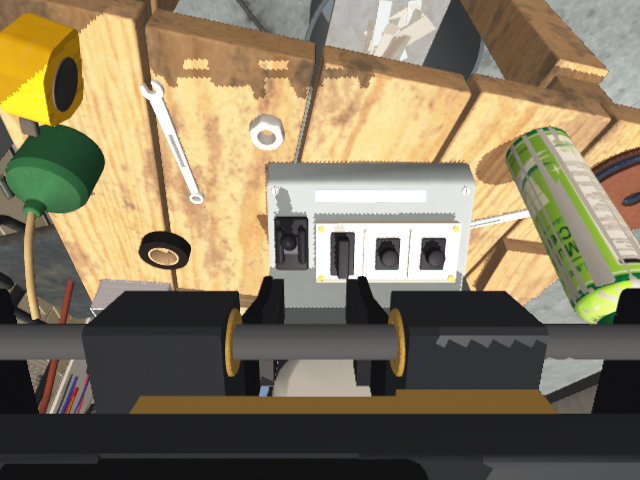

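The wrist view shows the lever at (291,240), the sander bar at (343,255) and the two knobs at (388,255) and (433,255). I'll check the bar and lever in face coordinates.

```bash
cat > chk.py <<'E'
from fit import *
from plan import *
P=roi("wrist",262,160,478,290)
Q=near(P,FB[:2],.15,.012,.2)
o=least_squares(lambda t:fuse(loc(Q,*t)),FB,loss="soft_l1",f_scale=.003)
print(o.x.round(4),len(Q))
for fb in (FB,o.x):
    f=slope(loc(P,*fb)); S,Y,H=f.T
    for nm,m in [("bar",(abs(Y+.028)<.018)&(H>.028)&(H<.04)&(S<.12)),("knob2",(abs(Y-.017)<.018)&(H>.024)&(H<.04)&(S<.12)),("knob3",(abs(Y-.062)<.018)&(H>.024)&(H<.04)&(S<.12)),("lever",(Y<-.06)&(H>.025)&(S<.12)),("face",(Y>-.09)&(S<.03)&(S>.005))]:
        q=f[m]*1000; print(nm,len(q),np.percentile(q,[3,50,97],axis=0).round(1).tolist() if len(q) else "")
E
python3 chk.py
```

```text
[ 0.6018  0.2795 -1.0945] 24045
bar 474 [[51.9, -35.7, 30.0], [70.2, -30.5, 33.1], [89.4, -25.3, 34.5]]
knob2 270 [[63.2, 6.6, 25.2], [70.3, 14.0, 30.1], [78.7, 21.8, 31.6]]
knob3 282 [[63.4, 51.2, 25.2], [70.5, 58.6, 30.1], [78.6, 66.6, 31.4]]
lever 491 [[11.5, -86.1, 48.7], [13.6, -77.4, 217.7], [54.1, -71.1, 230.4]]
face 5313 [[5.8, -83.7, -1.6], [15.8, -4.1, 0.2], [29.1, 97.1, 226.4]]
bar 476 [[51.7, -33.1, 29.9], [70.0, -27.8, 33.2], [89.2, -22.7, 34.7]]
knob2 270 [[63.1, 9.2, 25.3], [70.2, 16.7, 30.1], [78.6, 24.4, 31.6]]
knob3 281 [[63.4, 53.8, 25.2], [70.6, 61.2, 30.0], [78.7, 69.3, 31.3]]
lever 491 [[11.2, -83.3, 48.9], [13.3, -74.3, 217.9], [53.8, -67.9, 230.6]]
face 5410 [[5.8, -83.4, -1.5], [15.9, -2.7, 0.2], [29.1, 99.8, 226.5]]
```

```bash
python3 -m crank '{"steps": [[[0.03,-0.44,-0.76],[0,0,0]],[[0.03,-0.44,-0.76],[0,0,0]],[[0.03,-0.44,-0.76],[0,0,0]],[[0.03,-0.44,-0.76],[0,0,0]],[[0,-0.44,-0.76],[0,0,0]],[[0,0,0],[0,0,0]]]}' 0; python3 plan.py 8 -79 40
```

```text
time: 1.48
ee_pos: [0.4767, 0.3496, 0.1241]
eef_rot: [0.497, 0.813, -0.161, 0.256]
ft_force: [-0.1, -0.5, -0.5]
width: 0.0006
grip_force: 0.0
unit S/25mm per 10mm [ 0.149 -0.292  0.229] Y [0.356 0.182 0.   ] N [-0.104  0.204  0.328]
target [0.4966 0.3173 0.0694] shift u [ 0.8  -1.29 -2.19] turn u [ 0.07 -0.06  0.03] t 1.48 F [-0.1 -0.5 -0.5] w 0.0006 q [-1.18  0.53  0.23  1.55  0.42  1.4  -0.64]
```

```bash
sed -i 's/^FB=.*/FB=np.array([.6022,.2797,-1.095])/' plan.py; python3 -m crank '{"steps": [[[0.24,-0.45,-0.74],[0,0,0]],[[0.24,-0.45,-0.74],[0,0,0]],[[0.24,-0.45,-0.74],[0,0,0]],[[0,0,0],[0,0,0]]]}'; python3 plan.py 8 -79 40;  python3 plan.py 60 -79 40
```

```text
time: 1.82
ee_pos: [0.4958, 0.3163, 0.0701]
eef_rot: [0.498, 0.813, -0.16, 0.256]
ft_force: [-0.8, -1.4, -0.3]
width: 0.0002
grip_force: 0.0
unit S/25mm per 10mm [ 0.15  -0.291  0.229] Y [0.356 0.183 0.   ] N [-0.105  0.204  0.328]
target [0.4947 0.3159 0.0694] shift u [-0.05 -0.02 -0.03] turn u [ 0.06 -0.04  0.07] t 1.82 F [-0.8 -1.4 -0.3] w 0.0002 q [-1.14  0.57  0.24  1.63  0.44  1.27 -0.65]
unit S/25mm per 10mm [ 0.15  -0.291  0.229] Y [0.356 0.183 0.   ] N [-0.105  0.204  0.328]
target [0.5142 0.278  0.0992] shift u [ 0.74 -1.53  1.16] turn u [ 0.06 -0.04  0.07] t 1.82 F [-0.8 -1.4 -0.3] w 0.0002 q [-1.14  0.57  0.24  1.63  0.44  1.27 -0.65]
```

Push up the slope 50 mm in gentle steps.

```bash
python3 -m crank '{"steps": [[[0.09,-0.18,0.14],[0,0,0]],[[0.09,-0.18,0.14],[0,0,0]],[[0.09,-0.18,0.14],[0,0,0]],[[0.09,-0.18,0.14],[0,0,0]],[[0.09,-0.18,0.14],[0,0,0]],[[0.09,-0.18,0.14],[0,0,0]],[[0.09,-0.18,0.14],[0,0,0]],[[0.09,-0.18,0.14],[0,0,0]],[[0,0,0],[0,0,0]]]}'; python3 plan.py 60 -79 40
```

```text
time: 2.57
ee_pos: [0.5139, 0.2841, 0.1018]
eef_rot: [0.498, 0.814, -0.156, 0.256]
ft_force: [-3.1, 2.7, 1.3]
width: 0.0001
grip_force: 1.5
unit S/25mm per 10mm [ 0.15  -0.291  0.229] Y [0.356 0.183 0.   ] N [-0.105  0.204  0.328]
target [0.5142 0.278  0.0992] shift u [ 0.01 -0.24 -0.11] turn u [-0.02 -0.01  0.04] t 2.57 F [-3.1  2.7  1.3] w 0.0001 q [-1.1   0.5   0.26  1.66  0.46  1.28 -0.59]
```

```bash
python3 -m crank '{"steps": [[[0.04,-0.15,0.05],[0,0,0]],[[0.04,-0.15,0.07],[0,0,0]],[[0,0,0],[0,0,0]]]}'; python3 plan.py 60 -79 40;  python3 -m crank '{"steps": [[[0.05,-0.12,0.08],[0,0,0]],[[0,0,0],[0,0,0]]]}'; python3 plan.py 64 -79 40
```

```text
time: 2.82
ee_pos: [0.5152, 0.2799, 0.1033]
eef_rot: [0.497, 0.815, -0.154, 0.255]
ft_force: [-1.9, 10.6, -2.7]
width: 0.0006
grip_force: 5.1
unit S/25mm per 10mm [ 0.15  -0.291  0.229] Y [0.356 0.183 0.   ] N [-0.105  0.204  0.328]
target [0.5142 0.278  0.0992] shift u [-0.04 -0.07 -0.16] turn u [-0.07 -0.02 -0.01] t 2.82 F [-1.9 10.6 -2.7] w 0.0006 q [-1.1   0.49  0.26  1.67  0.46  1.27 -0.58]
time: 2.98
ee_pos: [0.5152, 0.2795, 0.1039]
eef_rot: [0.496, 0.816, -0.153, 0.253]
ft_force: [-3.0, 16.7, -11.0]
width: 0.0002
grip_force: 9.0
unit S/25mm per 10mm [ 0.15  -0.291  0.229] Y [0.356 0.183 0.   ] N [-0.105  0.204  0.328]
target [0.5157 0.2751 0.1015] shift u [ 0.02 -0.18 -0.1 ] turn u [-0.11 -0.04 -0.04] t 2.98 F [ -3.   16.7 -11. ] w 0.0002 q [-1.1   0.49  0.26  1.67  0.46  1.27 -0.57]
```

The force is rising against the stop. Back off, rise square to the face, move over the sander fuse and look.

```bash
python3 -m crank '{"steps": [[[-0.15,0.3,-0.23],[0,0,0]],[[-0.15,0.29,-0.23],[0,0,0]],[[-0.2,0.41,0.66],[0,0,0]],[[-0.2,0.41,0.66],[0,0,0]],[[-0.2,0.41,0.66],[0,0,0]],[[-0.2,0.41,0.66],[0,0,0]],[[-0.2,0.41,0.66],[0,0,0]],[[0,0,0],[0,0,0]]]}' 28; python3 plan.py 70 -28 90
python3 - <<'E'
from h import *
c=shot("wrist"); cv2.imwrite("pics/w2.png",c["pixels"]); np.savez("wrist0.npz",**{k:v for k,v in c.items() if k!="pixels"},px=c["pixels"])
E
```

```text
time: 3.65
ee_pos: [0.4842, 0.3422, 0.1789]
eef_rot: [0.497, 0.814, -0.155, 0.256]
ft_force: [-0.3, 1.3, 0.5]
width: 0.0276
grip_force: 0.0
unit S/25mm per 10mm [ 0.15  -0.291  0.229] Y [0.356 0.183 0.   ] N [-0.105  0.204  0.328]
target [0.5502 0.3196 0.1459] shift u [ 2.64 -0.9  -1.32] turn u [-0.04  0.01  0.01] t 3.65 F [-0.3  1.3  0.5] w 0.0276 q [-1.17  0.47  0.24  1.53  0.43  1.47 -0.58]
```

View pics/w2.png

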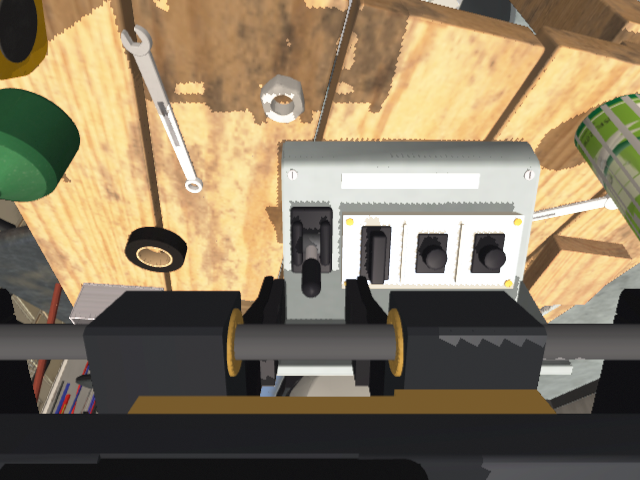

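The lever now leans up the slope, with its tip at (311,285). The sander bar is at (377,255). I'll refine from this view.

```bash
sed -i 's/262,160,478,290/284,145,535,292/' chk.py; python3 chk.py
```

```text
[ 0.6017  0.2797 -1.0975] 35494
bar 753 [[51.8, -33.6, 29.9], [69.7, -28.6, 33.2], [89.2, -23.2, 34.6]]
knob2 433 [[63.1, 8.6, 25.5], [70.2, 15.7, 30.2], [78.2, 23.5, 31.4]]
knob3 457 [[63.1, 53.4, 24.9], [70.3, 60.2, 30.0], [78.4, 68.6, 31.5]]
lever 811 [[38.9, -85.5, 27.0], [73.3, -78.1, 52.3], [82.7, -60.9, 155.8]]
face 7475 [[5.7, -84.5, -1.2], [17.0, 3.0, 0.2], [29.2, 93.9, 1.9]]
bar 749 [[52.2, -33.2, 30.0], [70.0, -28.2, 33.0], [89.4, -22.8, 34.4]]
knob2 432 [[63.3, 9.0, 25.4], [70.4, 16.2, 30.0], [78.4, 24.0, 31.3]]
knob3 457 [[63.2, 53.8, 24.8], [70.4, 60.6, 29.9], [78.4, 69.0, 31.4]]
lever 805 [[39.2, -85.1, 27.4], [73.9, -77.8, 52.0], [83.1, -60.8, 155.3]]
face 7459 [[5.5, -84.3, -1.4], [17.2, 3.5, 0.1], [29.3, 94.3, 1.8]]
```

```bash
python3 -m crank '{"steps": [[[0.9,-0.3,-0.4],[0,0,0]],[[0.9,-0.3,-0.4],[0,0,0]],[[0.84,-0.3,-0.4],[0,0,0]],[[0,0,0],[0,0,0]]]}' 28; python3 plan.py 70 -28 21
```

```text
time: 4.03
ee_pos: [0.5536, 0.3107, 0.1437]
eef_rot: [0.499, 0.812, -0.161, 0.257]
ft_force: [0.8, -1.9, 0.1]
width: 0.0283
grip_force: 0.0
unit S/25mm per 10mm [ 0.15  -0.291  0.229] Y [0.356 0.183 0.   ] N [-0.105  0.204  0.328]
target [0.5683 0.2844 0.0894] shift u [ 0.59 -1.05 -2.17] turn u [ 0.07 -0.02  0.11] t 4.03 F [ 0.8 -1.9  0.1] w 0.0283 q [-1.08  0.56  0.27  1.48  0.44  1.38 -0.5 ]
```

```bash
python3 -m crank '{"steps": [[[0.2,-0.33,-0.78],[0.03,0,0.05]],[[0.19,-0.33,-0.77],[0.03,0,0.05]],[[0,0,0],[0,0,0]],[[0,0,0],[0,0,0]],[[0,0,0],[0,0,0]]]}' 28; python3 plan.py 70 -28.4 40;python3 plan.py 70 -28.4 21
```

```text
time: 4.45
ee_pos: [0.5601, 0.3004, 0.108]
eef_rot: [0.495, 0.816, -0.154, 0.255]
ft_force: [0.0, -0.4, 0.1]
width: 0.0278
grip_force: 0.0
unit S/25mm per 10mm [ 0.15  -0.291  0.229] Y [0.356 0.183 0.   ] N [-0.105  0.204  0.328]
target [0.5629 0.2939 0.1049] shift u [ 0.11 -0.26 -0.12] turn u [-0.05 -0.02 -0.06] t 4.45 F [ 0.  -0.4  0.1] w 0.0278 q [-1.06  0.57  0.26  1.53  0.44  1.3  -0.51]
unit S/25mm per 10mm [ 0.15  -0.291  0.229] Y [0.356 0.183 0.   ] N [-0.105  0.204  0.328]
target [0.5679 0.2842 0.0894] shift u [ 0.31 -0.65 -0.74] turn u [-0.05 -0.02 -0.06] t 4.45 F [ 0.  -0.4  0.1] w 0.0278 q [-1.06  0.57  0.26  1.53  0.44  1.3  -0.51]
```

```bash
python3 -m crank '{"steps": [[[0.11,-0.24,-0.12],[0,0,0]],[[0.07,-0.13,-0.2],[0,0,0]],[[0.07,-0.13,-0.2],[0,0,0]],[[0.06,-0.13,-0.2],[0,0,0]],[[0,0,0],[0,0,0]],[[0,0,0],[0,0,0]]]}' 28; python3 plan.py 70 -28.4 21
```

```text
time: 4.95
ee_pos: [0.5679, 0.2837, 0.089]
eef_rot: [0.495, 0.816, -0.155, 0.255]
ft_force: [-0.2, 0.3, -0.1]
width: 0.0284
grip_force: 0.0
unit S/25mm per 10mm [ 0.15  -0.291  0.229] Y [0.356 0.183 0.   ] N [-0.105  0.204  0.328]
target [0.5679 0.2842 0.0894] shift u [0.   0.02 0.02] turn u [-0.05 -0.02 -0.06] t 4.95 F [-0.2  0.3 -0.1] w 0.0284 q [-1.04  0.59  0.27  1.56  0.45  1.25 -0.51]
```

```bash
python3 -m crank '{"steps": [[[0,0,0],[0,0,0]],[[0,0,0],[0,0,0]],[[0,0,0],[0,0,0]],[[0,0,0],[0,0,0]],[[0,0,0],[0,0,0]],[[0,0,0],[0,0,0]]]}' 0 40
```

```text
time: 5.45
ee_pos: [0.568, 0.2845, 0.0895]
eef_rot: [0.495, 0.816, -0.154, 0.255]
ft_force: [-0.5, 1.1, 0.6]
width: 0.0106
grip_force: 40.0
```

Gripped at 10.6 mm, which is the bar's width. Pull out along the normal.

```bash
python3 -m crank '{"steps": [[[-0.05,0.1,0.16],[0,0,0]],[[-0.05,0.1,0.16],[0,0,0]],[[-0.05,0.1,0.16],[0,0,0]],[[-0.1,0.2,0.33],[0,0,0]],[[-0.1,0.2,0.33],[0,0,0]],[[-0.2,0.41,0.66],[0,0,0]],[[-0.2,0.41,0.66],[0,0,0]],[[-0.2,0.41,0.66],[0,0,0]],[[-0.2,0.41,0.66],[0,0,0]],[[0,0,0],[0,0,0]]]}'; python3 plan.py 70 -28.4 150
python3 - <<'E'
from h import *
c=shot("side"); np.savez("side0.npz",**{k:v for k,v in c.items() if k!="pixels"},px=c["pixels"])
w=shot("wrist"); cv2.imwrite("pics/m3.png",np.hstack([cv2.resize(c["pixels"],(400,300)),cv2.resize(w["pixels"],(400,300))]))
E
```

```text
time: 6.28
ee_pos: [0.5386, 0.3471, 0.1878]
eef_rot: [0.494, 0.817, -0.151, 0.255]
ft_force: [-0.2, 1.3, -0.8]
width: 0.0103
grip_force: 40.0
unit S/25mm per 10mm [ 0.15  -0.291  0.229] Y [0.356 0.183 0.   ] N [-0.105  0.204  0.328]
target [0.534 0.35  0.195] shift u [-0.18  0.12  0.29] turn u [-0.12  0.01 -0.1 ] t 6.28 F [-0.2  1.3 -0.8] w 0.0103 q [-1.11  0.53  0.25  1.41  0.43  1.47 -0.49]
```

View pics/m3.png

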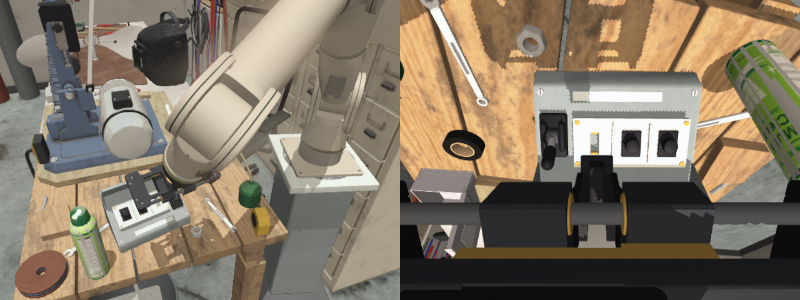

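The fuse is out and in the fingers; its empty way shows in the wrist half, and the lever is off. Next is the move over the lock box.

```bash
cat > lk.py <<'E'
from plan import *
LB=np.array([.417,-.0792,.31])
def lrot(): 
    y=-np.array([-np.sin(LB[2]),np.cos(LB[2]),0]); z=np.array([0,0,-1.]); return R.from_matrix(np.c_[np.cross(y,z),y,z])
def lpt(x,y,z): return np.r_[LB[:2],0]+R.from_euler('z',LB[2]).apply([x,y,z])
if __name__=="__main__":
    a=[float(v)/1000 for v in sys.argv[1:4]]; go(lpt(*a),lrot())
E
python3 lk.py -10 0 270
```

```text
target [ 0.4075 -0.0823  0.27  ] shift u [ -5.26 -17.04   3.42] turn u [  7.29  -2.96 -19.29] t 6.38 F [-0.6 -0.4 -0.2] w 0.0105 q [-1.11  0.53  0.26  1.42  0.43  1.46 -0.49]
```

```bash
python3 -m crank '{"steps": [[[-0.1,0,0.9],[0.33,-0.135,-0.88]],[[-0.2,-0.4,0.9],[0.33,-0.135,-0.88]],[[-0.24,-0.8,0.8],[0.33,-0.135,-0.88]],[[-0.24,-0.8,0.8],[0.33,-0.135,-0.88]],[[-0.24,-0.8,0],[0.33,-0.135,-0.88]],[[-0.24,-0.8,0],[0.33,-0.135,-0.88]],[[-0.24,-0.8,0],[0.33,-0.135,-0.88]],[[-0.24,-0.8,0],[0.33,-0.135,-0.88]],[[-0.24,-0.8,0],[0.33,-0.135,-0.88]],[[-0.24,-0.8,0],[0.33,-0.135,-0.88]]]}'; python3 lk.py -10 0 270
```

```text
time: 7.22
ee_pos: [0.4831, 0.1709, 0.268]
eef_rot: [0.803, 0.568, -0.095, 0.153]
ft_force: [0.4, -0.2, -1.8]
width: 0.0105
grip_force: 40.0
target [ 0.4075 -0.0823  0.27  ] shift u [ -3.03 -10.13   0.08] turn u [  3.96  -1.67 -10.43] t 7.22 F [ 0.4 -0.2 -1.8] w 0.0105 q [-1.    0.18  0.42  1.63  0.24  1.54 -0.96]
```

```bash
python3 -m crank '{"steps": [[[-0.3,-0.95,0],[0.4,-0.165,-0.98]],[[-0.3,-0.95,0],[0.4,-0.165,-0.98]],[[-0.3,-0.95,0],[0.4,-0.165,-0.98]],[[-0.3,-0.95,0],[0.4,-0.165,-0.98]],[[-0.3,-0.95,0],[0.4,-0.165,-0.98]],[[-0.3,-0.95,0],[0.4,-0.165,-0.98]],[[-0.3,-0.95,0],[0.4,-0.165,-0.98]],[[-0.3,-0.95,0],[0.4,-0.165,-0.98]],[[-0.3,-0.95,0],[0.4,-0.165,-0.98]],[[-0.3,-0.95,0],[0.4,-0.165,-0.98]]]}'; python3 -m crank '{"steps": [[[0,0,0],[0,0,0]],[[0,0,0],[0,0,0]]]}'; python3 lk.py -10 0 270
python3 - <<'E'
from h import *
w=shot("wrist");np.savez("wrist0.npz",**{k:v for k,v in w.items() if k!="pixels"},px=w["pixels"])
c=shot("side"); np.savez("side0.npz",**{k:v for k,v in c.items() if k!="pixels"},px=c["pixels"]); cv2.imwrite("pics/m4.png",np.hstack([cv2.resize(c["pixels"],(400,300)),cv2.resize(w["pixels"],(400,300))]))
E
```

```text
time: 8.05
ee_pos: [0.4076, -0.0664, 0.268]
eef_rot: [0.984, 0.18, 0.004, 0.002]
ft_force: [0.3, -0.4, 0.3]
width: 0.0105
grip_force: 40.0
time: 8.22
ee_pos: [0.4078, -0.0666, 0.2683]
eef_rot: [0.983, 0.181, 0.004, 0.002]
ft_force: [0.0, 1.0, -1.3]
width: 0.0104
grip_force: 40.0
target [ 0.4075 -0.0823  0.27  ] shift u [-0.01 -0.63  0.07] turn u [ 0.04  0.1  -0.62] t 8.22 F [ 0.   1.  -1.3] w 0.0104 q [-0.72 -0.28  0.65  1.93  0.18  1.43 -1.33]
```

View pics/m4.png

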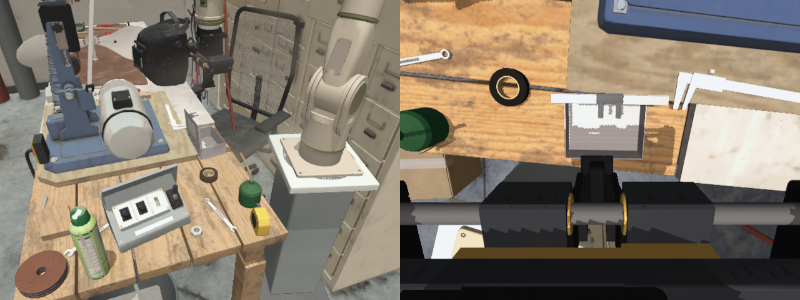

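In the wrist half the box interior is at (570–645,105–158) and the lid, nearly edge-on, at (552–648,95–104). I'll fit the lock box from this view.

```bash
cat > lf.py <<'E'
from fit import *
def run(n,r):
    P=roi(n,*r); Q=near(P,np.array([.42,-.078]),.09,.006,.17)
    for a0 in (1.5,1.65):
        o=least_squares(lambda t:lock(loc(Q,*t[:3]),t[3]),[.417,-.079,.31,a0],loss="soft_l1",f_scale=.003)
        print(n,len(Q),o.x.round(4),round(o.cost,4),np.median(abs(lock(loc(Q,*o.x[:3]),o.x[3]))).round(4))
    q=loc(Q,*o.x[:3])*1000; q=q[q[:,2]>70]; print("lid pts",np.percentile(q,[2,50,98],axis=0).round(1).tolist())
run("wrist",(225,140,405,262)); run("side",(292,168,365,255))
E
python3 lf.py
```

```text
wrist 7022 [ 0.4154 -0.0794  0.3456  1.5577] 0.0414 0.0031
wrist 7022 [ 0.4154 -0.0794  0.3456  1.5577] 0.0414 0.0031
lid pts [[32.7, -46.2, 152.9], [50.6, 7.7, 155.2], [56.9, 64.3, 158.6]]
side 2827 [ 0.417  -0.0774  0.3507  1.5849] 0.0249 0.0016
side 2827 [ 0.417  -0.0774  0.3508  1.5849] 0.0249 0.0016
lid pts [[41.4, -63.6, 72.0], [53.1, 13.1, 125.0], [57.3, 67.5, 156.1]]
```

```bash
sed -i 's/^LB=.*/LB=np.array([.416,-.079,.347])/' lk.py; python3 lk.py -12 0 270
```

```text
target [ 0.4047 -0.0831  0.27  ] shift u [-0.15 -0.75  0.07] turn u [ 0.05  0.1  -0.25] t 8.32 F [-1.  -0.3 -0.3] w 0.0106 q [-0.73 -0.28  0.65  1.93  0.18  1.43 -1.33]
```

```bash
python3 -m crank '{"steps": [[[-0.15,-0.75,0],[0.05,0.1,-0.25]],[[0,0,0],[0,0,0]],[[0,0,-0.8],[0,0,0]],[[0,0,-0.8],[0,0,0]],[[0,0,-0.8],[0,0,0]],[[0,0,-0.8],[0,0,0]],[[0,0,-0.8],[0,0,0]],[[0,0,-0.8],[0,0,0]],[[0,0,0],[0,0,0]],[[0,0,0],[0,0,0]]]}'; python3 lk.py -12 0 25
```

```text
time: 9.15
ee_pos: [0.4045, -0.0829, 0.1484]
eef_rot: [0.985, 0.173, -0.001, 0.001]
ft_force: [0.4, 0.2, -0.1]
width: 0.0103
grip_force: 40.0
target [ 0.4047 -0.0831  0.025 ] shift u [ 0.01 -0.01 -4.94] turn u [ 0.02 -0.02 -0.01] t 9.15 F [ 0.4  0.2 -0.1] w 0.0103 q [-0.72 -0.17  0.77  2.11  0.13  1.16 -1.24]
```

```bash
python3 -m crank '{"steps": [[[0,0,-0.7],[0,0,0]],[[0,0,-0.7],[0,0,0]],[[0,0,-0.7],[0,0,0]],[[0,0,-0.7],[0,0,0]],[[0,0,-0.7],[0,0,0]],[[0,0,0],[0,0,0]],[[0,0,0],[0,0,0]]]}'; python3 lk.py -12 0 25
```

```text
time: 9.73
ee_pos: [0.4053, -0.0833, 0.062]
eef_rot: [0.985, 0.173, -0.0, 0.0]
ft_force: [-0.4, 0.4, -0.4]
width: 0.0101
grip_force: 40.0
target [ 0.4047 -0.0831  0.025 ] shift u [-0.02  0.01 -1.48] turn u [ 0.01 -0.   -0.  ] t 9.73 F [-0.4  0.4 -0.4] w 0.0101 q [-0.73  0.01  0.84  2.2  -0.01  0.93 -1.11]
```

```bash
python3 -m crank '{"steps": [[[0,0,-0.4],[0,0,0]],[[0,0,-0.4],[0,0,0]],[[0,0,-0.4],[0,0,0]],[[0,0,-0.2],[0,0,0]],[[0,0,-0.08],[0,0,0]],[[0,0,0],[0,0,0]],[[0,0,0],[0,0,0]]]}'; python3 lk.py -12 0 20
```

```text
time: 10.32
ee_pos: [0.4056, -0.0834, 0.0251]
eef_rot: [0.985, 0.172, 0.001, 0.0]
ft_force: [-0.3, 0.0, -0.5]
width: 0.011
grip_force: 40.0
target [ 0.4047 -0.0831  0.02  ] shift u [-0.03  0.01 -0.2 ] turn u [-0.    0.02  0.01] t 10.32 F [-0.3  0.  -0.5] w 0.011 q [-0.71  0.11  0.85  2.23 -0.12  0.83 -1.01]
```

Creep down to contact.

```bash
python3 -m crank '{"steps": [[[0,0,-0.08],[0,0,0]],[[0,0,-0.08],[0,0,0]],[[0,0,-0.04],[0,0,0]],[[0,0,0],[0,0,0]]]}'; python3 -m crank '{"steps": [[[0,0,-0.05],[0,0,0]],[[0,0,0],[0,0,0]]]}'
```

```text
time: 10.65
ee_pos: [0.4057, -0.0834, 0.0204]
eef_rot: [0.985, 0.172, 0.001, -0.0]
ft_force: [-7.6, 0.9, 24.7]
width: 0.0105
grip_force: 40.1
time: 10.82
ee_pos: [0.4062, -0.0835, 0.0199]
eef_rot: [0.985, 0.172, 0.001, -0.001]
ft_force: [-11.9, 1.3, 41.8]
width: 0.0106
grip_force: 40.2
```

```bash
python3 -m crank '{"steps": [[[0,0,0.06],[0,0,0]],[[0,0,0.02],[0,0,0]],[[0,0,0],[0,0,0]]]}'; python3 -m crank '{"steps": [[[0,0,0],[0,0,0]],[[0,0,0],[0,0,0]],[[0,0,0],[0,0,0]],[[0,0,0],[0,0,0]],[[0,0,0],[0,0,0]],[[0,0,0],[0,0,0]]]}' 30; python3 -m crank '{"steps": [[[0,0,0.3],[0,0,0]],[[0,0,0.6],[0,0,0]],[[0,0,0.8],[0,0,0]],[[0,0,0.8],[0,0,0]],[[0,0,0.8],[0,0,0]],[[0,0,0.8],[0,0,0]],[[0,0,0.8],[0,0,0]],[[0,0,0.8],[0,0,0]],[[0,0,0.8],[0,0,0]],[[0,0,0.8],[0,0,0]]]}';python3 lk.py -12 0 270
python3 - <<'E'
from h import *
w=shot("wrist");c=shot("side"); cv2.imwrite("pics/m5.png",np.hstack([cv2.resize(c["pixels"][130:280,260:460],(400,300)),w["pixels"][100:400,160:560]]))
E
```

```text
time: 11.07
ee_pos: [0.4052, -0.0835, 0.0202]
eef_rot: [0.985, 0.172, 0.001, 0.0]
ft_force: [0.3, -0.7, 4.5]
width: 0.0109
grip_force: 40.0
time: 11.57
ee_pos: [0.4049, -0.0835, 0.02]
eef_rot: [0.985, 0.172, 0.0, 0.0]
ft_force: [-0.0, 0.6, -0.2]
width: 0.0293
grip_force: 0.0
time: 12.4
ee_pos: [0.4048, -0.084, 0.2041]
eef_rot: [0.985, 0.172, 0.001, 0.0]
ft_force: [0.9, 0.1, -0.2]
width: 0.0304
grip_force: 0.0
target [ 0.4047 -0.0831  0.27  ] shift u [-0.    0.04  2.63] turn u [0.   0.02 0.02] t 12.4 F [ 0.9  0.1 -0.2] w 0.0304 q [-0.74 -0.25  0.74  2.04  0.17  1.29 -1.29]
```

View pics/m5.png

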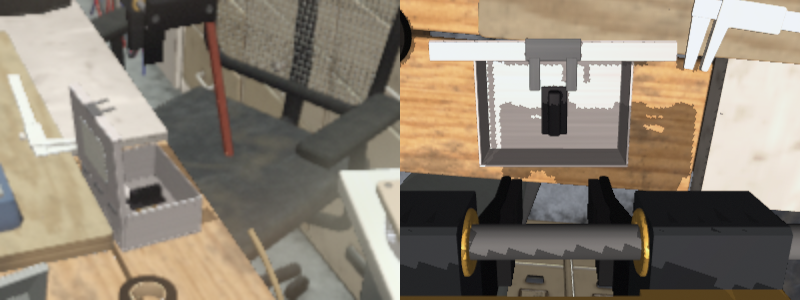

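The carrier stands on its tongue inside the box, at (553,112) in the wrist half. Check that the space behind the lid is clear.

```bash
python3 - <<'E'
from fit import *
from lk import LB
for n in ("scene",):
    P=cloud(load(n)).reshape(-1,3); q=loc(P,*LB)
    for a,b in ((.06,.09),(.09,.12),(.12,.15),(.15,.2)):
        m=(q[:,0]>a)&(q[:,0]<b)&(abs(q[:,1])<.12)&(q[:,2]<.4); print(a,m.sum(),np.percentile(q[m,2],[50,98,100]).round(3))
E
python3 lk.py 88 0 205
```

```text
0.06 972 [-0.837  0.033  0.155]
0.09 1058 [-0.003  0.033  0.036]
0.12 1445 [0.003 0.066 0.069]
0.15 2578 [0.029 0.181 0.199]
target [ 0.4988 -0.0491  0.205 ] shift u [ 3.69  1.4  -0.03] turn u [-0.01  0.06  0.02] t 12.5 F [-0.2 -0.5 -0.2] w 0.0302 q [-0.74 -0.25  0.74  2.03  0.17  1.29 -1.29]
```

```bash
python3 -m crank '{"steps": [[[0,0,0.4],[0,0,0]],[[0.8,0.3,0],[0,0,0]],[[0.9,0.35,0],[0,0,0]],[[0.9,0.35,0],[0,0,0]],[[0.9,0.35,0],[0,0,0]],[[0.1,0.04,0],[0,0,0]],[[0,0,0],[0,0,0]],[[0,0,0],[0,0,0]]]}' 0; python3 lk.py 84 0 132
```

```text
time: 13.17
ee_pos: [0.4941, -0.0494, 0.2122]
eef_rot: [0.985, 0.172, -0.001, 0.001]
ft_force: [-0.2, -0.3, 0.1]
width: 0.0005
grip_force: 0.0
target [ 0.495  -0.0504  0.132 ] shift u [ 0.03 -0.04 -3.21] turn u [ 0.01 -0.01  0.02] t 13.17 F [-0.2 -0.3  0.1] w 0.0005 q [-0.79  0.04  0.83  1.84 -0.03  1.28 -1.18]
```

Down behind the lid, then push towards the front (local -x = world (-0.94,-0.34)).

```bash
python3 -m crank '{"steps": [[[0,0,-0.65],[0,0,0]],[[0,0,-0.65],[0,0,0]],[[0,0,-0.65],[0,0,0]],[[0,0,-0.65],[0,0,0]],[[0,0,-0.6],[0,0,0]],[[0,0,0],[0,0,0]],[[0,0,0],[0,0,0]]]}'; python3 -m crank '{"steps": [[[-0.19,-0.07,0],[0,0,0]],[[-0.19,-0.07,0],[0,0,0]],[[-0.19,-0.07,0],[0,0,0]],[[-0.19,-0.07,0],[0,0,0]],[[-0.19,-0.07,0],[0,0,0]],[[-0.19,-0.07,0],[0,0,0]],[[-0.19,-0.07,0],[0,0,0]],[[0,0,0],[0,0,0]]]}'; python3 lk.py 40 0 132
```

```text
time: 13.75
ee_pos: [0.4939, -0.0493, 0.1327]
eef_rot: [0.985, 0.172, -0.0, -0.0]
ft_force: [0.1, 0.1, -0.1]
width: 0.0004
grip_force: 0.0
time: 14.42
ee_pos: [0.4608, -0.0614, 0.1326]
eef_rot: [0.985, 0.172, 0.0, -0.0]
ft_force: [0.4, -0.7, -0.4]
width: 0.0007
grip_force: 0.0
target [ 0.4536 -0.0654  0.132 ] shift u [-0.29 -0.16 -0.02] turn u [-0.01  0.    0.01] t 14.42 F [ 0.4 -0.7 -0.4] w 0.0007 q [-0.78  0.04  0.84  2.02 -0.03  1.1  -1.15]
```

```bash
python3 -m crank '{"steps": [[[-0.19,-0.07,0],[0,0,0]],[[-0.19,-0.07,0],[0,0,0]],[[-0.19,-0.07,0],[0,0,0]],[[-0.19,-0.07,0],[0,0,0]],[[-0.19,-0.07,0],[0,0,0]],[[0,0,0.5],[0,0,0]],[[0,0,0.5],[0,0,0]],[[0,0,0.5],[0,0,0]],[[0,0,0],[0,0,0]],[[0,0,0],[0,0,0]]]}'
python3 - <<'E'
from h import *
w=shot("wrist");c=shot("side"); cv2.imwrite("pics/m6.png",np.hstack([cv2.resize(c["pixels"][130:430,140:460],(427,400)),cv2.resize(w["pixels"],(373,400))]))
np.savez("side0.npz",**{k:v for k,v in c.items() if k!="pixels"},px=c["pixels"])
E
```

```text
time: 15.25
ee_pos: [0.4381, -0.0698, 0.1702]
eef_rot: [0.985, 0.172, 0.001, -0.0]
ft_force: [-0.6, -0.1, -0.9]
width: 0.0005
grip_force: 0.0
```

View pics/m6.png

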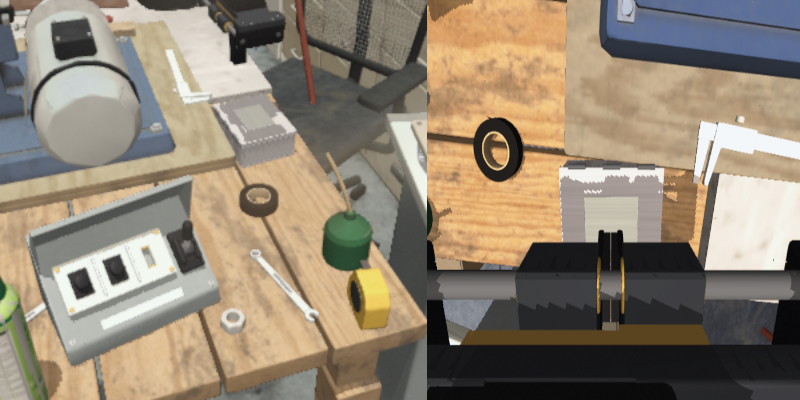

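The lid has fallen shut (253,120), the lever is still off (187,240), both round-knobbed carriers are in, and the bystanders look undisturbed. I'll check the lid angle from depth.

Run:
```python
from fit import *
from lk import LB
P=roi("side",290,190,375,260); q=loc(P,*LB); m=(abs(q[:,0])<.045)&(abs(q[:,1])<.055)&(q[:,2]>.035)&(q[:,2]<.1)
q=q[m]; c=np.linalg.lstsq(np.c_[q[:,:2],np.ones(len(q))],q[:,2],rcond=None)[0]; print(len(q),c.round(4))
```

```text
990 [-0.0027 -0.0012  0.0516]
```

```bash
python3 -c "
from bench import ticket
print(ticket.close_job())"
```

```text
the job is handed in; nothing more can be done
None
```

I handed the job in at about 15 s on the robot clock, with the isolator off, the sander's fuse standing in the lock-off box, the lid shut (within about 0.003 rad by depth), the other two fuses in and nothing else visibly disturbed; the hand-in returned no verdict.

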